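# Sort jars, stain pots and the firing tray on a dental ceramist's bench

## Robot

A 7-joint arm with a two-finger parallel gripper is mounted at the origin on the work surface. World frame = base frame: x ahead of the robot, y to its left, z up, the work surface at z = 0. Lengths are in m, angles in rad, forces in N, time in s.
With the tool pointing down it reaches from about 0.425 to 1.025 m from the base axis. Payload 9.4 kg.
Tool frame: the origin (TCP) lies midway between the tips of the shut fingers; the grasp point (between the pads) lies 19 mm behind it (arm.tcp_to_grasp is the z of the grasp point in the tool frame, in m); z points along the fingers, y is the line along which they close (so a half turn about z gives the same grasp; the last joint's range is limited). The gripper opens to 85 mm and grips with 20 to 120 N. Pads are 22 mm wide; open, the fingers measure 114 mm over their backs; the gripper's body (76 mm by 85 mm) begins 54 mm behind the grasp point. The pads swing forward as they close: fully open they stand 13 mm farther back than shut.
Start: joints at [1.134, 0.599, -0.003, 1.599, 0.002, 0.943, -0.08], TCP at [0.255, -0.679, 0.231] pointing down, gripper open.
Joint ranges: [-2.57, 2.57], [-0.35, 1.97], [-1.29, 1.29], [0.11, 2.56], [-1.05, 4.19], [0.11, 1.86], [-2.63, 2.63]. Speed limits (rad/s): [2.22, 2.22, 3.01, 3.01, 3.14, 3.14, 3.14].

## Interface

Orientations are given as a unit quaternion [w, x, y, z].
In Python, from rig import arm gives the robot as it stands.
- The arm moves only by the tool step_hand, called after "Emit:" as name(argument=value, ...), one argument or row to a line, values as JSON. Schema: {"type":"object","properties":{"increments":{"type":"array","items":{"type":"object","properties":{"xyz":{"type":"array","items":{"type":"number"},"minItems":3,"maxItems":3},"rot":{"type":"array","items":{"type":"number"},"minItems":3,"maxItems":3}},"additionalProperties":false},"minItems":1,"maxItems":12},"finger_gap":{"type":"number"},"only":{"type":"string"},"quiet":{"type":"boolean"},"lines":{"type":"string"}},"required":["increments"],"additionalProperties":false}. increments is a list of rows, 1 to 12 of them, each an object with the fields xyz (a list: dx, dy, dz in normalised numbers (1 is 0.5 m)), rot (a list: a rotation vector rx, ry, rz in parts of the range, where 1.0 means 360 degrees); a field left out counts as zero; each row is the pose to reach, as a shift and turn from the pose commanded when the call began, along the tool's axes at that moment; what a row does not reach only later rows make up. A row lasts 1/12 s, in which the tool goes at most 0.0417 m and 0.125 rad, less where a joint would pass 70% of its speed; a pose out of reach is approached as far as the arm can. finger_gap is the finger opening in m, set as the call begins (left out keeps the last). The fingers move at their own pace and stop on an object; the grip force is fixed at half the most. Time passes only in rows, so rows that do not move let the fingers close. The tool returns the time, the measured TCP pose, the force, the opening and the grip force at its end. only (a regular expression) keeps the lines of the reply that match it, lines (a string "A,B") keeps lines A to B, and quiet returns only ok. Input that does not fit is refused with a message, and nothing moves.
- arm.observe(): the state, without advancing time (a new reading comes with each control period).
- arm.get_image(name): name is "side" or "top" or "wrist"; returns the picture (400x640x3 uint8, red, green, blue); there is no depth.
- arm.get_calibration(name): a dict with "K" (3x3 intrinsics, pixels), "extrinsics" (4x4, takes a point from camera to world coordinates). Camera axes: x right, y up, looking along -z (the intrinsics and any distortion apply to the point x, -y, -z); pixel columns grow to the right and rows downward; lengths in m; the calibration is good to about 2 mm. A picture is of the moment at which its call begins: read the wrist's pose just before it. get_calibration takes no time and is no camera call; for the wrist camera it gives the pose at the moment of the call.
- arm.finish_job(): hands the job in; it is judged then, once.
The state is a dict: "t": time; "qpos": joint angles; "qd": joint speeds; "effort": joint torques, N m; "position": TCP position; "orientation": TCP orientation; "wrist_force": force on the tool from outside, world axes, zero at the start; "moment": the same for the moment, N m; "finger_gap": finger opening in m; "grip_force": force on a finger pad.
Only numpy, scipy, OpenCV 4.12 (cv2) and the standard library are available. Lean on these libraries where they do the work, as an engineer would, in place of code of your own. Each camera call takes 0.05 s, during which the arm holds its last target. There are 200 camera calls.

## Task

Tidy the ceramist's bench after a firing: stand the two large powder jars in the tray with the two large bays and the two small stain pots in the tray with the two small bays, one upright on the floor of each bay, and lay the round firing tray with its crown flat on the middle of the round cooling stone. Set each thing down, do not drop it, and leave the glass beaker and the plaster dental model standing where they are.

Things in the scene. Friction and masses are not known exactly. Their poses are not given: they have to be found in the camera images.
- jar_a: Powder jar, the LARGE size (one of two alike): upright white plastic cylinder 40 mm across and 50 mm high with a green band, its screw cap (40 mm across) the top 16 mm, below it 37 mm across; about 70 g. Starts standing on the bench. Origin: centre of its underside; z up through the cap; yaw means nothing.
- jar_b: Powder jar, the LARGE size (one of two alike): upright white plastic cylinder 40 mm across and 50 mm high with a green band, its screw cap (40 mm across) the top 16 mm, below it 37 mm across; about 70 g. Starts standing on the bench. Origin: centre of its underside; z up through the cap; yaw means nothing.
- pot_a: Stain pot, the SMALL size (one of two alike): upright white plastic cylinder 28 mm across and 32 mm high with a green band, its screw cap (28 mm across) the top 14 mm, below it 25 mm across; about 25 g. Starts standing on the bench. Origin: centre of its underside; z up through the cap; yaw means nothing.
- pot_b: Stain pot, the SMALL size (one of two alike): upright white plastic cylinder 28 mm across and 32 mm high with a green band, its screw cap (28 mm across) the top 14 mm, below it 25 mm across; about 25 g. Starts standing on the bench. Origin: centre of its underside; z up through the cap; yaw means nothing.
- firing_tray: Round firing tray: terracotta honeycomb disc 56 mm across and 16 mm high with small dark holes on its top and, on a pin in the middle, one small white crown whose top is 28 mm above the disc's underside; about 70 g. Starts flat on the bench. Origin: centre of its underside; z up. Take it by the rim of the disc; yaw means nothing.
- jar_tray: Fixed open grey plastic tray with two LARGE square bays, 128 mm long (its y), 66 mm wide (its x). Bays 58 mm square inside; walls and divider 4 mm thick, their tops 16 mm and the bay floors 4 mm above the bench. Origin: centre of its underside, on the bench; bay centres at y = +31 and -31 mm, x = 0. Fingers closing along its x clear what stands in the other bay.
- pot_tray: Fixed open grey plastic tray with two SMALL square bays, 100 mm long (its y), 52 mm wide (its x). Bays 44 mm square inside; walls and divider 4 mm thick, their tops 12 mm and the bay floors 4 mm above the bench. Origin: centre of its underside, on the bench; bay centres at y = +24 and -24 mm, x = 0. Fingers closing along its x clear what stands in the other bay.
- stone: Fixed round cooling stone: white plaster disc 100 mm across with a reddish-brown rim 110 mm across; its flat top is 14 mm above the bench. Origin: centre of its underside, on the bench.
- beaker: Bystander: empty glass beaker 52 mm across and 70 mm high, loose, standing among the work. Origin: centre of its underside.
- arch: Bystander: plaster dental model, a white block 60 by 56 mm with a horseshoe of teeth, 21 mm high in all, loose, standing among the work. Origin: centre of its underside. (Not listed: two plaster dies 18 by 14 mm, 22 mm high, loose, between the targets and the jars; a mug of brushes 190 mm high and other equipment along the bench's edges.)

How it is judged:
By the outcome, as a careful person would: the job done as asked, in the order asked, and still so for the second after the job is handed in, with the robot touching nothing.
It also fails if it takes over 120 s, if anything falls off the work surface, if the arm or the gripper's body presses on something with over 40 N, if the wrist force passes 120 N, or if a joint passes its speed limit or range.

## Working session

There is one attempt and no reset: what is moved stays moved. The work goes in short steps, Python scripts to look and compute and a tool call to move; the robot and the scene stay as the last step left them, time stands still between calls to the robot, and variables do not carry over. Pictures are saved under pics/ and viewed, at most 14 in all, crops included, and the job is handed in when it is done.

```bash
ls; mkdir -p pics; python3 - <<'E'
from rig import arm
import cv2,numpy as np
s=arm.observe()
print({k:np.round(v,3).tolist() for k,v in s.items()}, arm.tcp_to_grasp)
for n in ("top","side"):
    im=arm.get_image(n); cv2.imwrite(f"pics/{n}0.png",im[...,::-1])
    c=arm.get_calibration(n); print(n,{k:np.round(np.array(v,dtype=float),4).tolist() if not isinstance(v,str) else v for k,v in c.items()})
E
```

```text
pics
rig.py
{'t': 0.0, 'qpos': [1.134, 0.6, -0.003, 1.6, 0.002, 0.943, -0.08], 'qd': [-0.0, -0.0, 0.001, 0.0, -0.0, 0.001, -0.001], 'effort': [-0.001, -77.645, 1.565, -25.801, 0.012, 0.009, 0.0], 'position': [0.255, -0.678, 0.23], 'orientation': [-0.001, 0.984, 0.179, -0.0], 'wrist_force': [0.311, -0.039, 0.463], 'moment': [-0.026, 0.021, 0.028], 'grip_force': 0.0, 'finger_gap': 0.085} -0.0187
top {'K': [[431.9389, 0.0, 313.6799], [0.0, 431.9389, 195.5013], [0.0, 0.0, 1.0]], 'extrinsics': [[-0.0056, 0.9958, -0.0919, 0.4097], [-0.9999, -0.0044, 0.0135, 0.008], [0.013, 0.0919, 0.9957, 1.0262], [0.0, 0.0, 0.0, 1.0]]}
side {'K': [[371.9051, 0.0, 316.9142], [0.0, 371.9051, 206.4569], [0.0, 0.0, 1.0]], 'extrinsics': [[0.7762, 0.3577, -0.5192, 0.0191], [-0.6302, 0.4158, -0.6558, -0.6177], [-0.0187, 0.8362, 0.5481, 0.5553], [0.0, 0.0, 0.0, 1.0]]}
```

View pics/top0.png

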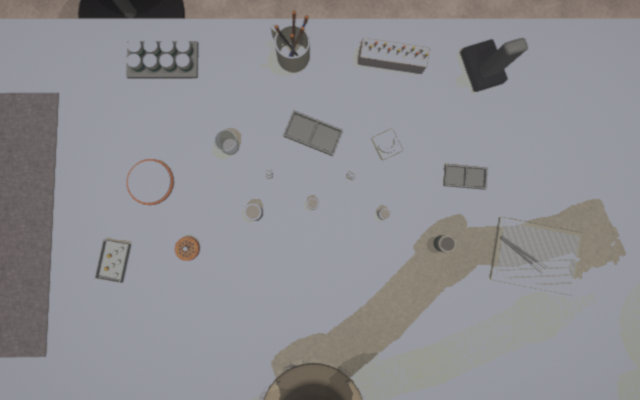

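View pics/side0.png

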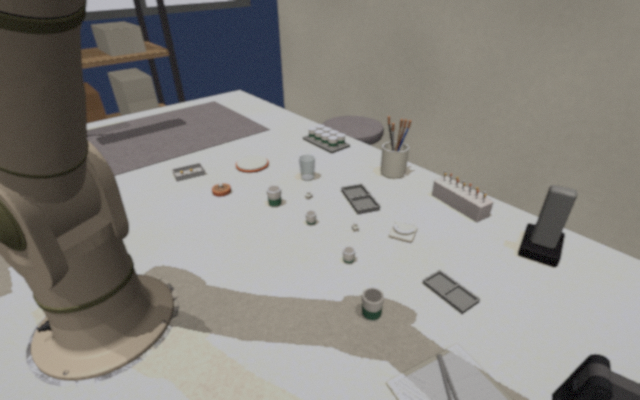

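The overview shows the jars at (253,212) and (446,243), and the pots at (313,203) and (384,213). The jar tray is at (313,133), the pot tray at (466,177), the stone at (150,182), the firing tray at (187,248), the beaker at (228,143), the arch at (388,144), and the dies at (269,174) and (351,175). Next I'll measure these more finely.

```bash
cat > h.py <<'E'
from rig import arm
import cv2,numpy as np
from scipy.spatial.transform import Rotation as R
def ray(name,uv,z,c=None):
    c=c or arm.get_calibration(name); K=np.array(c["K"]);E=np.array(c["extrinsics"])
    d=np.linalg.inv(K)@[uv[0],uv[1],1]; d=E[:3,:3]@[d[0],-d[1],-d[2]]; o=E[:3,3]
    return (o+d*(z-o[2])/d[2])
def proj(name,p,c=None):
    c=c or arm.get_calibration(name); K=np.array(c["K"]);E=np.array(c["extrinsics"])
    q=E[:3,:3].T@(np.array(p)-E[:3,3]); q=K@[q[0],-q[1],-q[2]]; return q[:2]/q[2]
def tool(p=None,yaw=None):
    """shift/turn in tool axes to world TCP p, finger-closing line at world angle yaw (deg)"""
    s=arm.observe(); q=s["orientation"]; r=R.from_quat([q[1],q[2],q[3],q[0]])
    y=r.as_matrix()[:,1]; a=np.degrees(np.arctan2(y[1],y[0]))
    print("closing line at",round(a,1),"deg, tcp",np.round(s["position"],4), "tilt z",np.round(r.as_matrix()[:,2],4))
    if p is not None: print("shift",np.round(r.inv().apply(np.array(p)-s["position"]),4))
    if yaw is not None:
        d=(yaw-a+90)%180-90; print("rz (tool)",round(-np.radians(d),4), "j7",round(s["qpos"][6],3))
E
python3 - <<'E'
from h import *
im=cv2.imread("pics/top0.png")
bits=[]
for (u,v) in [(253,212),(446,243),(313,203),(384,213),(313,133),(466,177),(150,182),(187,248)]:
    c=im[v-32:v+32,u-32:u+32]; bits.append(cv2.resize(c,(192,192),interpolation=cv2.INTER_CUBIC))
cv2.imwrite("pics/crops.png",np.vstack([np.hstack(bits[:4]),np.hstack(bits[4:])]))
hsv=cv2.cvtColor(im,cv2.COLOR_BGR2HSV).astype(int); b,g,r=[im[...,i].astype(int) for i in range(3)]
def big(m,u,v,w=34):
    k=np.zeros(m.shape,np.uint8); k[v-w:v+w,u-w:u+w]=m[v-w:v+w,u-w:u+w]
    cs,_=cv2.findContours(k,cv2.RETR_EXTERNAL,cv2.CHAIN_APPROX_NONE); return max(cs,key=cv2.contourArea)
for n,u,v,z in [("jar_tray",313,133,.016),("pot_tray",466,177,.012)]:
    rc=cv2.minAreaRect(big((im.max(2)<125).astype(np.uint8),u,v)); bx=cv2.boxPoints(rc)
    P=np.array([ray("top",p,z)[:2] for p in bx]); e=[P[1]-P[0],P[2]-P[1]]; l=[np.linalg.norm(x) for x in e]; L=e[int(np.argmax(l))]
    print(n,np.round(rc[0],1),np.round(P.mean(0),4),np.round(l,4),"long axis deg",round(np.degrees(np.arctan2(L[1],L[0])),1))
for n,u,v,z in [("stone",150,182,.014),("ftray",187,248,.016)]:
    c=big(((hsv[...,1]>70)&(r>g+20)).astype(np.uint8),u,v); e=cv2.fitEllipse(c); print(n,np.round(e,1) if 0 else e, np.round(ray("top",e[0],z),4))
for n,p,z in [("jar1",(253,212),.05),("jar2",(446,243),.05),("pot1",(313,203),.032),("pot2",(384,213),.032),("beaker",(228,143),.07),("arch",(388,144),.02),("die1",(269,174),.02),("die2",(351,175),.02),("mug",(293,45),.1)]:
    print(n,np.round(ray("top",p,z),3))
E
```

```text
jar_tray [312.6 133. ] [ 0.6524 -0.0039] [0.0675 0.127 ] long axis deg -112.4
pot_tray [464.8 176.3] [ 0.5476 -0.3654] [0.0537 0.1035] long axis deg -95.2
stone ((149.2308807373047, 181.4423828125), (43.72260284423828, 45.37104797363281), 57.9616813659668) [0.538  0.3804 0.014 ]
ftray ((186.59593200683594, 248.2014923095703), (22.659608840942383, 23.66240882873535), 51.48788833618164) [0.3818 0.2891 0.016 ]
jar1 [0.463 0.132 0.05 ]
jar2 [ 0.391 -0.303  0.05 ]
pot1 [ 0.484 -0.004  0.032]
pot2 [ 0.46  -0.168  0.032]
beaker [0.617 0.187 0.07 ]
arch [ 0.624 -0.183  0.02 ]
die1 [0.554 0.099 0.02 ]
die2 [ 0.551 -0.094  0.02 ]
mug [0.831 0.04  0.1  ]
```

View pics/crops.png

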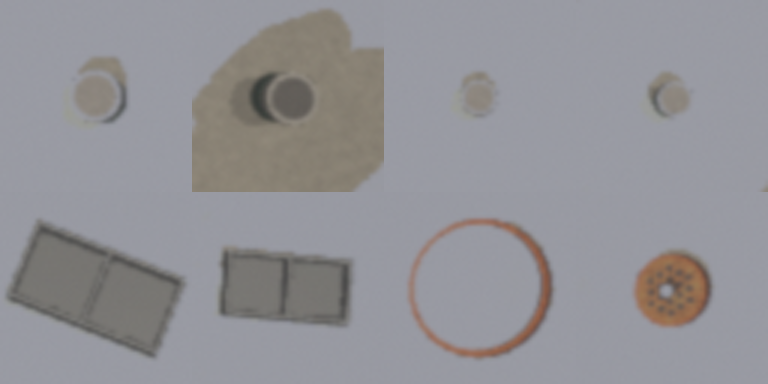

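The crops put the cap centres at (253.3,212), (447.3,243.7), (312.3,203.3) and (384.3,213.7). Both trays, the stone rim and the disc fit cleanly. I'll start with the shadowed jar.

```bash
python3 - <<'E'
from h import *
for n,p,z in [("jar1",(253.3,212),.05),("jar2",(447.3,243.7),.05),("pot1",(312.3,203.3),.032),("pot2",(384.3,213.7),.032)]:
    print(n,np.round(ray("top",p,z),4))
p=ray("top",(447.3,243.7),.05); p[2]=.15
tool(p,-22.4)
E
```

```text
jar1 [0.463  0.1313 0.05  ]
jar2 [ 0.3893 -0.306   0.05  ]
pot1 [ 0.4834 -0.0022  0.032 ]
pot2 [ 0.4586 -0.1682  0.032 ]
closing line at -69.4 deg, tcp [ 0.2551 -0.6782  0.2305] tilt z [-7.0e-04  1.3e-03 -1.0e+00]
shift [ 0.2567 -0.3009  0.0809]
rz (tool) -0.82 j7 -0.08
```

Units first: shifts go in shares of 0.5 m and turns go in shares of 360 degrees. So -0.3009 m / 0.5 = -0.6018, -0.295 m / 0.5 = -0.59, -0.82 rad / 6.2832 = -0.1305.

Emit:
step_hand(
  increments=[
    {"xyz": [0.06, -0.06, 0.02], "rot": [0, 0, -0.0127]},
    {"xyz": [0.12, -0.12, 0.04], "rot": [0, 0, -0.0255]},
    {"xyz": [0.17, -0.2, 0.054], "rot": [0, 0, -0.043]},
    {"xyz": [0.22, -0.26, 0.07], "rot": [0, 0, -0.0573]},
    {"xyz": [0.27, -0.32, 0.086], "rot": [0, 0, -0.0716]},
    {"xyz": [0.32, -0.38, 0.1], "rot": [0, 0, -0.0859]},
    {"xyz": [0.37, -0.44, 0.116], "rot": [0, 0, -0.0987]},
    {"xyz": [0.42, -0.5, 0.132], "rot": [0, 0, -0.1114]},
    {"xyz": [0.47, -0.55, 0.15], "rot": [0, 0, -0.1225]},
    {"xyz": [0.5, -0.59, 0.16], "rot": [0, 0, -0.1289]},
    {"xyz": [0.5134, -0.6018, 0.162], "rot": [0, 0, -0.1305]},
    {"xyz": [0.5134, -0.6018, 0.162], "rot": [0, 0, -0.1305]},
  ],
  finger_gap=0.085,
)

```text
t: 1.1
position: [0.3905, -0.3044, 0.15]
orientation: [-0.001, 0.83, 0.558, 0.0]
wrist_force: [-0.1, -0.3, 0.6]
finger_gap: 0.0851
grip_force: 0.0
```

```bash
python3 - <<'E'
from h import *
c=arm.get_calibration("wrist"); im=arm.get_image("wrist")[...,::-1].copy(); cv2.imwrite("pics/w1.png",im)
print(np.round(c["K"],1).tolist(),np.round(c["extrinsics"],3).tolist(), proj("wrist",(.3893,-.306,.05),c))
tool((.3893,-.306,.03),-22.4)
E
```

```text
[[307.6, 0.0, 322.5], [0.0, 307.6, 191.0], [0.0, 0.0, 1.0]] [[0.926, 0.363, 0.105, 0.418], [-0.378, 0.889, 0.258, -0.239], [0.0, -0.278, 0.961, 0.293], [0.0, 0.0, 0.0, 1.0]] [320.26588176 193.78349444]
closing line at -22.3 deg, tcp [ 0.3899 -0.3063  0.1502] tilt z [-3.e-04  0.e+00 -1.e+00]
shift [ 1.000e-04 -6.000e-04  1.202e-01]
rz (tool) 0.001 j7 -0.049
```

View pics/w1.png

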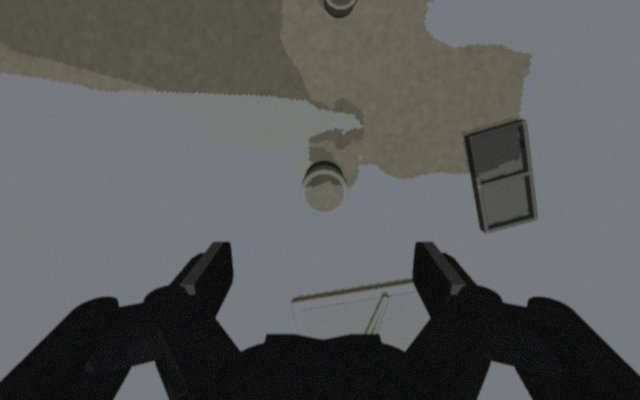

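The wrist view shows jar 2's cap centred at about (324,192), midway between the fingers and within 2–3 mm of the prediction. Next: descend and grip.

To row units: 0.13 m / 0.5 = 0.26, 0.03 m / 0.5 = 0.06.

Emit:
step_hand(
  increments=[
    {"xyz": [0, 0, 0.06]},
    {"xyz": [0, 0, 0.12]},
    {"xyz": [0, 0, 0.18]},
    {"xyz": [0, 0, 0.22]},
    {"xyz": [0, 0, 0.25]},
    {"xyz": [0, 0, 0.26]},
    {"xyz": [0, 0, 0.26]},
  ],
)

```text
t: 1.73
position: [0.3886, -0.3078, 0.0192]
orientation: [-0.001, 0.832, 0.555, -0.001]
wrist_force: [-0.2, 0.3, 0.9]
finger_gap: 0.0849
grip_force: 0.0
```

Emit:
step_hand(
  increments=[
    {},
    {},
    {},
    {},
    {},
    {},
    {},
    {},
  ],
  finger_gap=0.03,
)

```text
t: 2.4
position: [0.3899, -0.3071, 0.0215]
orientation: [0.001, 0.831, 0.556, 0.0]
wrist_force: [-0.8, -0.4, 8.5]
finger_gap: 0.038
grip_force: 59.0
```

Emit:
step_hand(
  increments=[
    {"xyz": [0, 0, -0.03]},
    {"xyz": [0, 0, -0.08]},
    {"xyz": [0, 0, -0.14]},
    {"xyz": [0, 0, -0.18]},
    {"xyz": [0, 0, -0.2]},
    {"xyz": [0, 0, -0.2]},
  ],
)

```text
t: 2.9
position: [0.3903, -0.3074, 0.1225]
orientation: [0.002, 0.831, 0.556, 0.001]
wrist_force: [-0.7, -0.0, -0.7]
finger_gap: 0.0383
grip_force: 60.4
```

```bash
python3 - <<'E'
from h import *
tool((.6406,-.0326,.12),-22.4)
E
```

```text
closing line at -22.4 deg, tcp [ 0.3903 -0.3074  0.1225] tilt z [ 0.0035 -0.0025 -1.    ]
shift [0.3495 0.1265 0.0027]
rz (tool) -0.0005 j7 -0.083
```

To row units: 0.3495 m / 0.5 = 0.699, 0.03 m / 0.5 = 0.06.

Emit:
step_hand(
  increments=[
    {"xyz": [0.04, 0.014, 0]},
    {"xyz": [0.1, 0.036, 0]},
    {"xyz": [0.17, 0.06, 0]},
    {"xyz": [0.24, 0.086, 0]},
    {"xyz": [0.31, 0.112, 0]},
    {"xyz": [0.38, 0.138, 0]},
    {"xyz": [0.45, 0.162, 0]},
    {"xyz": [0.52, 0.188, 0]},
    {"xyz": [0.59, 0.214, 0]},
    {"xyz": [0.65, 0.236, 0]},
    {"xyz": [0.686, 0.248, 0]},
    {"xyz": [0.699, 0.253, 0.004]},
  ],
)

```text
t: 3.9
position: [0.6414, -0.0275, 0.1167]
orientation: [-0.001, 0.83, 0.558, 0.001]
wrist_force: [0.0, 0.1, -0.4]
finger_gap: 0.0384
grip_force: 60.4
```

Emit:
step_hand(
  increments=[
    {},
    {},
  ],
)

```text
t: 4.07
position: [0.6383, -0.0327, 0.1168]
orientation: [-0.0, 0.831, 0.556, -0.001]
wrist_force: [-0.2, -0.0, -1.2]
finger_gap: 0.0384
grip_force: 60.4
```

```bash
python3 - <<'E'
from h import *
c=arm.get_calibration("wrist"); im=arm.get_image("wrist")[...,::-1].copy()
for p in [(.6642,.0248,.004),(.6406,-.0326,.004),(.554,.099,.02)]: cv2.circle(im,tuple(int(round(x)) for x in proj("wrist",p,c)),3,(0,0,255),1)
cv2.imwrite("pics/w2.png",im)
tool((.6406,-.0326,.032),-22.4)
E
```

```text
closing line at -22.5 deg, tcp [ 0.6382 -0.0334  0.1172] tilt z [-0.0025 -0.0012 -1.    ]
shift [0.0019 0.0021 0.0852]
rz (tool) -0.0015 j7 -0.579
```

View pics/w2.png

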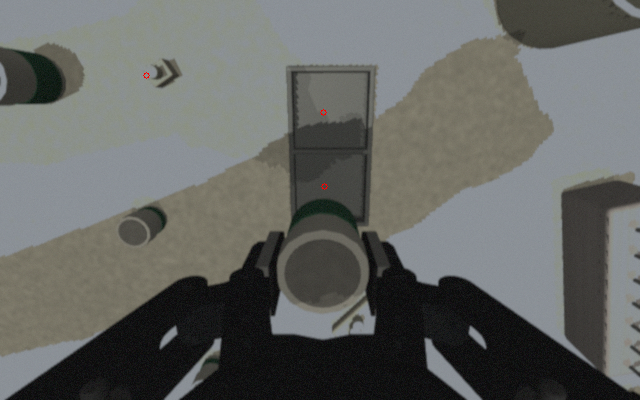

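The wrist view shows jar 2 held straight. The bay centres appear at about (330,188) and (331,112), but my markers are at (324,187) and (323,112), so they disagree by about 5 mm. I'll cross-check by drawing the tray outlines on the fixed cameras' pictures.

```bash
python3 - <<'E'
from h import *
out=[]
def rect(c,yaw,L,W,z):
    a=np.radians(yaw);y=np.array([np.cos(a),np.sin(a)]);x=np.array([y[1],-y[0]])
    return [np.r_[np.array(c)+x*i*W/2+y*j*L/2,z] for i,j in((1,1),(1,-1),(-1,-1),(-1,1))]
for cam in("top","side"):
    im=cv2.imread(f"pics/{cam}0.png")
    for (c,yaw,L,W,z) in [((.6524,-.0039),67.6,.128,.066,.016),((.5476,-.3654),84.8,.1,.052,.012)]:
        m=proj(cam,(*c,z)); o=np.round(m-[33,33]).astype(int); s=6
        b=cv2.resize(im[o[1]:o[1]+66,o[0]:o[0]+66],None,fx=s,fy=s,interpolation=cv2.INTER_CUBIC)
        pts=np.array([(proj(cam,p)-o+.5)*s for p in rect(c,yaw,L,W,z)]); cv2.polylines(b,[np.int32(pts)],True,(0,0,255),1); out.append(b)
a=np.vstack([np.hstack(out[:2]),np.hstack(out[2:])]); cv2.imwrite("pics/chk.png",cv2.resize(a,(600,600)))
E
```

```text
(no output)
```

View pics/chk.png

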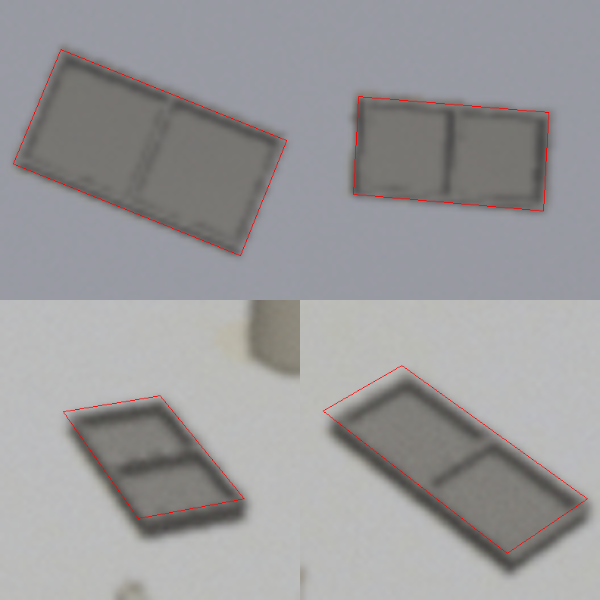

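Both fixed cameras agree with the outlines to about 2 mm, so the wrist calibration is the one that is off. I'll use a 2 mm compromise and lower the jar.

To row units: 0.088 m / 0.5 = 0.176, 0.085 m / 0.5 = 0.17.

Emit:
step_hand(
  increments=[
    {"xyz": [0.004, 0.008, 0.04]},
    {"xyz": [0.004, 0.008, 0.09]},
    {"xyz": [0.004, 0.008, 0.13]},
    {"xyz": [0.004, 0.008, 0.156]},
    {"xyz": [0.004, 0.008, 0.17]},
    {"xyz": [0.004, 0.008, 0.176]},
    {"xyz": [0.004, 0.008, 0.176]},
  ],
)

```text
t: 4.7
position: [0.6439, -0.032, 0.0301]
orientation: [-0.0, 0.831, 0.556, -0.0]
wrist_force: [-0.3, 0.5, -0.6]
finger_gap: 0.0382
grip_force: 60.4
```

Emit:
step_hand(
  increments=[
    {"xyz": [0, 0, 0.002]},
    {"xyz": [0, 0, 0.004]},
    {"xyz": [0, 0, 0.006]},
    {"xyz": [0, 0, 0.008]},
    {"xyz": [0, 0, 0.01]},
    {"xyz": [0, 0, 0.01]},
  ],
)

```text
t: 5.2
position: [0.6444, -0.0313, 0.0256]
orientation: [0.0, 0.831, 0.556, 0.0]
wrist_force: [0.2, 0.4, 1.7]
finger_gap: 0.0383
grip_force: 60.7
```

To row units: 0.0015 m / 0.5 = 0.003, 0.001 m / 0.5 = 0.002.

Emit:
step_hand(
  increments=[
    {"xyz": [0, 0, 0.001]},
    {"xyz": [0, 0, 0.002]},
    {"xyz": [0, 0, 0.003]},
    {"xyz": [0, 0, 0.003]},
  ],
)

```text
t: 5.53
position: [0.6446, -0.0313, 0.0255]
orientation: [0.0, 0.831, 0.556, 0.0]
wrist_force: [-4.4, 0.2, 16.9]
finger_gap: 0.0381
grip_force: 62.2
```

Contact at 17 N; releasing and rising.

To row units: -0.001 m / 0.5 = -0.002.

Emit:
step_hand(
  increments=[
    {"xyz": [0, 0, -0.002]},
    {"xyz": [0, 0, -0.002]},
    {"xyz": [0, 0, -0.002]},
    {"xyz": [0, 0, -0.002]},
    {"xyz": [0, 0, -0.002]},
    {"xyz": [0, 0, -0.002]},
  ],
  finger_gap=0.065,
)

```text
t: 6.03
position: [0.644, -0.0313, 0.0245]
orientation: [-0.0, 0.831, 0.556, -0.0]
wrist_force: [0.1, 0.5, -0.0]
finger_gap: 0.0648
grip_force: 0.0
```

Emit:
step_hand(
  increments=[
    {"xyz": [0, 0, -0.03]},
    {"xyz": [0, 0, -0.08]},
    {"xyz": [0, 0, -0.14]},
    {"xyz": [0, 0, -0.2]},
    {"xyz": [0, 0, -0.25]},
    {"xyz": [0, 0, -0.25]},
  ],
  finger_gap=0.085,
)

```text
t: 6.53
position: [0.6467, -0.0313, 0.1549]
orientation: [0.002, 0.831, 0.556, 0.003]
wrist_force: [0.3, 0.6, -0.2]
finger_gap: 0.0852
grip_force: 0.0
```

```bash
python3 - <<'E'
from h import *
im=arm.get_image("side")[...,::-1]; cv2.imwrite("pics/s1.png",im[100:300,200:520])
tool((.463,.1313,.15),-22.4)
E
```

```text
closing line at -22.4 deg, tcp [ 0.6457 -0.0314  0.1526] tilt z [ 0.005  0.    -1.   ]
shift [ 0.0807 -0.231   0.0017]
rz (tool) -0.0003 j7 -0.57
```

View pics/s1.png

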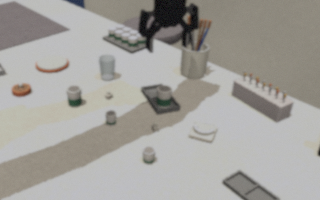

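Jar 2 stands upright in its bay. Next, jar 1.

To row units: -0.231 m / 0.5 = -0.462, -0.222 m / 0.5 = -0.444.

Emit:
step_hand(
  increments=[
    {"xyz": [0.02, -0.04, 0]},
    {"xyz": [0.04, -0.11, 0]},
    {"xyz": [0.064, -0.184, 0]},
    {"xyz": [0.09, -0.26, 0]},
    {"xyz": [0.116, -0.334, 0]},
    {"xyz": [0.14, -0.4, 0]},
    {"xyz": [0.156, -0.444, 0]},
    {"xyz": [0.1614, -0.462, 0.0034]},
    {"xyz": [0.1614, -0.462, 0.0034]},
    {"xyz": [0.1614, -0.462, 0.0034]},
  ],
)

```text
t: 7.42
position: [0.4617, 0.131, 0.1476]
orientation: [0.0, 0.831, 0.557, -0.0]
wrist_force: [0.5, -0.6, -0.3]
finger_gap: 0.0851
grip_force: 0.0
```

```bash
python3 - <<'E'
from h import *
tool((.463,.1313,.0205),-22.4)
E
```

```text
closing line at -22.4 deg, tcp [0.4617 0.131  0.1476] tilt z [-4.e-04 -6.e-04 -1.e+00]
shift [0.0008 0.0011 0.1271]
rz (tool) 0.0006 j7 -0.933
```

To row units: 0.127 m / 0.5 = 0.254, 0.122 m / 0.5 = 0.244.

Emit:
step_hand(
  increments=[
    {"xyz": [0, 0, 0.06]},
    {"xyz": [0, 0, 0.12]},
    {"xyz": [0, 0, 0.18]},
    {"xyz": [0, 0, 0.22]},
    {"xyz": [0, 0, 0.244]},
    {"xyz": [0, 0, 0.254]},
    {"xyz": [0, 0, 0.254]},
  ],
)

```text
t: 8.0
position: [0.4619, 0.1301, 0.0196]
orientation: [0.0, 0.831, 0.556, -0.001]
wrist_force: [-0.9, 0.5, 1.2]
finger_gap: 0.0849
grip_force: 0.0
```

Emit:
step_hand(
  increments=[
    {},
    {},
    {},
    {},
    {},
    {},
    {},
    {},
  ],
  finger_gap=0.03,
)

```text
t: 8.67
position: [0.462, 0.1314, 0.0222]
orientation: [0.0, 0.831, 0.556, 0.001]
wrist_force: [-0.6, -0.7, 7.3]
finger_gap: 0.0384
grip_force: 59.1
```

Emit:
step_hand(
  increments=[
    {"xyz": [0, 0, -0.03]},
    {"xyz": [0, 0, -0.08]},
    {"xyz": [0, 0, -0.14]},
    {"xyz": [0, 0, -0.18]},
    {"xyz": [0, 0, -0.2]},
    {"xyz": [0, 0, -0.2]},
  ],
)

```text
t: 9.17
position: [0.4625, 0.1315, 0.1238]
orientation: [0.001, 0.831, 0.556, 0.002]
wrist_force: [-1.2, 0.1, -0.2]
finger_gap: 0.0379
grip_force: 60.2
```

```bash
python3 - <<'E'
from h import *
tool((.6662,.0248,.12),-22.4)
E
```

```text
closing line at -22.4 deg, tcp [0.4625 0.1315 0.1238] tilt z [ 0.0046  0.0016 -1.    ]
shift [-0.021   0.229   0.0045]
rz (tool) -0.0004 j7 -0.96
```

To row units: 0.229 m / 0.5 = 0.458, 0.05 m / 0.5 = 0.1.

Emit:
step_hand(
  increments=[
    {"xyz": [-0.004, 0.04, 0]},
    {"xyz": [-0.01, 0.1, 0]},
    {"xyz": [-0.016, 0.174, 0]},
    {"xyz": [-0.024, 0.248, 0]},
    {"xyz": [-0.03, 0.32, 0]},
    {"xyz": [-0.036, 0.38, 0]},
    {"xyz": [-0.04, 0.43, 0]},
    {"xyz": [-0.042, 0.458, 0.004]},
    {"xyz": [-0.042, 0.458, 0.004]},
    {"xyz": [-0.042, 0.458, 0.004]},
  ],
)

```text
t: 10.0
position: [0.6644, 0.0243, 0.1177]
orientation: [-0.0, 0.831, 0.556, -0.001]
wrist_force: [-0.5, -0.2, -0.9]
finger_gap: 0.0381
grip_force: 60.3
```

```bash
python3 - <<'E'
from h import *
tool((.6662,.0248,.0305),-22.4)
E
```

```text
closing line at -22.5 deg, tcp [0.6644 0.0243 0.1177] tilt z [-1.8e-03 -1.0e-04 -1.0e+00]
shift [0.0012 0.0016 0.0872]
rz (tool) -0.0009 j7 -0.675
```

To row units: 0.088 m / 0.5 = 0.176, 0.085 m / 0.5 = 0.17.

Emit:
step_hand(
  increments=[
    {"xyz": [0.002, 0.003, 0.04]},
    {"xyz": [0.002, 0.003, 0.09]},
    {"xyz": [0.002, 0.003, 0.13]},
    {"xyz": [0.002, 0.003, 0.156]},
    {"xyz": [0.002, 0.003, 0.17]},
    {"xyz": [0.002, 0.003, 0.176]},
    {"xyz": [0.002, 0.003, 0.176]},
  ],
)

```text
t: 10.58
position: [0.6665, 0.0255, 0.0309]
orientation: [-0.0, 0.831, 0.557, -0.0]
wrist_force: [0.9, -0.3, -1.0]
finger_gap: 0.0386
grip_force: 60.3
```

Emit:
step_hand(
  increments=[
    {"xyz": [0, 0, 0.002]},
    {"xyz": [0, 0, 0.004]},
    {"xyz": [0, 0, 0.006]},
    {"xyz": [0, 0, 0.008]},
    {"xyz": [0, 0, 0.01]},
    {"xyz": [0, 0, 0.01]},
  ],
)

```text
t: 11.08
position: [0.667, 0.0249, 0.0264]
orientation: [0.0, 0.831, 0.556, 0.0]
wrist_force: [0.4, 0.1, 1.6]
finger_gap: 0.0382
grip_force: 60.7
```

To row units: 0.001 m / 0.5 = 0.002, 0.0005 m / 0.5 = 0.001.

Emit:
step_hand(
  increments=[
    {"xyz": [0, 0, 0.001]},
    {"xyz": [0, 0, 0.002]},
    {"xyz": [0, 0, 0.002]},
  ],
)

```text
t: 11.33
position: [0.6671, 0.0249, 0.0263]
orientation: [0.0, 0.831, 0.556, 0.0]
wrist_force: [-2.9, -0.3, 10.9]
finger_gap: 0.0381
grip_force: 61.6
```

Emit:
step_hand(
  increments=[
    {},
    {},
    {},
    {},
    {},
    {},
  ],
  finger_gap=0.065,
)

```text
t: 11.83
position: [0.6668, 0.025, 0.0248]
orientation: [-0.0, 0.831, 0.556, -0.0]
wrist_force: [-0.3, 0.0, 0.3]
finger_gap: 0.0652
grip_force: 0.0
```

Emit:
step_hand(
  increments=[
    {"xyz": [0, 0, -0.03]},
    {"xyz": [0, 0, -0.08]},
    {"xyz": [0, 0, -0.14]},
    {"xyz": [0, 0, -0.2]},
    {"xyz": [0, 0, -0.25]},
    {"xyz": [0, 0, -0.25]},
  ],
  finger_gap=0.085,
)

```text
t: 12.33
position: [0.6694, 0.0252, 0.1554]
orientation: [0.002, 0.831, 0.556, 0.003]
wrist_force: [1.2, 0.4, 0.5]
finger_gap: 0.0853
grip_force: 0.0
```

```bash
python3 - <<'E'
from h import *
tool((.4834,-.0022,.13),-5.2)
E
```

```text
closing line at -22.4 deg, tcp [0.6694 0.0252 0.1554] tilt z [ 7.5e-03  7.0e-04 -1.0e+00]
shift [-0.0964 -0.1617  0.024 ]
rz (tool) -0.3005 j7 -0.664
```

To row units: -0.1617 m / 0.5 = -0.3234, -0.018 m / 0.5 = -0.036, -0.3 rad / 6.2832 = -0.0477.

Emit:
step_hand(
  increments=[
    {"xyz": [-0.02, -0.036, 0], "rot": [0, 0, -0.0064]},
    {"xyz": [-0.054, -0.09, 0.008], "rot": [0, 0, -0.0159]},
    {"xyz": [-0.09, -0.15, 0.018], "rot": [0, 0, -0.0239]},
    {"xyz": [-0.124, -0.21, 0.028], "rot": [0, 0, -0.0318]},
    {"xyz": [-0.156, -0.262, 0.038], "rot": [0, 0, -0.0398]},
    {"xyz": [-0.18, -0.302, 0.046], "rot": [0, 0, -0.0446]},
    {"xyz": [-0.1928, -0.3234, 0.048], "rot": [0, 0, -0.0477]},
    {"xyz": [-0.1928, -0.3234, 0.048], "rot": [0, 0, -0.0477]},
    {"xyz": [-0.1928, -0.3234, 0.048], "rot": [0, 0, -0.0477]},
  ],
)

```text
t: 13.08
position: [0.4807, -0.0026, 0.1261]
orientation: [0.0, 0.739, 0.674, 0.0]
wrist_force: [0.8, -0.5, -0.1]
finger_gap: 0.0853
grip_force: 0.0
```

```bash
python3 - <<'E'
from h import *
c=arm.get_calibration("wrist"); im=arm.get_image("wrist")[...,::-1].copy()
cv2.circle(im,tuple(int(round(x)) for x in proj("wrist",(.4834,-.0022,.032),c)),4,(0,0,255),1); cv2.imwrite("pics/w3.png",im)
tool((.4834,-.0022,.011),-5.2)
E
```

```text
closing line at -5.2 deg, tcp [ 0.4817 -0.0023  0.1262] tilt z [ 1.2e-03  3.0e-04 -1.0e+00]
shift [0.0002 0.0016 0.1152]
rz (tool) -0.0008 j7 -0.496
```

View pics/w3.png

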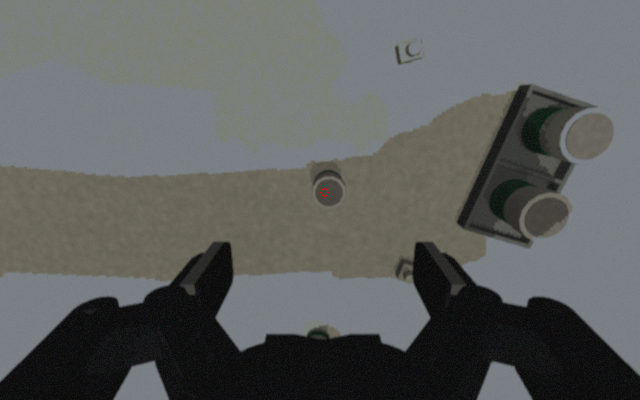

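Both jars stand in their bays. Pot 1 is at (328,191), within 3 mm of the marker at (324,192).

To row units: 0.115 m / 0.5 = 0.23, 0.002 m / 0.5 = 0.004.

Emit:
step_hand(
  increments=[
    {"xyz": [0, 0.002, 0.06]},
    {"xyz": [0, 0.004, 0.12]},
    {"xyz": [0, 0.006, 0.17]},
    {"xyz": [0, 0.006, 0.206]},
    {"xyz": [0, 0.006, 0.224]},
    {"xyz": [0, 0.006, 0.23]},
    {"xyz": [0, 0.006, 0.23]},
  ],
)

```text
t: 13.72
position: [0.4841, -0.0025, 0.0106]
orientation: [-0.0, 0.738, 0.674, -0.0]
wrist_force: [-0.2, 0.3, -0.6]
finger_gap: 0.0849
grip_force: 0.0
```

Emit:
step_hand(
  increments=[
    {},
    {},
    {},
    {},
    {},
    {},
    {},
    {},
  ],
  finger_gap=0.018,
)

```text
t: 14.38
position: [0.4839, -0.0029, 0.0119]
orientation: [0.0, 0.739, 0.674, 0.0]
wrist_force: [-0.1, -1.2, 10.7]
finger_gap: 0.0258
grip_force: 58.3
```

Emit:
step_hand(
  increments=[
    {"xyz": [0, 0, -0.03]},
    {"xyz": [0, 0, -0.08]},
    {"xyz": [0, 0, -0.14]},
    {"xyz": [0, 0, -0.18]},
    {"xyz": [0, 0, -0.2]},
    {"xyz": [0, 0, -0.2]},
  ],
)

```text
t: 14.88
position: [0.4847, -0.003, 0.1135]
orientation: [0.001, 0.739, 0.674, 0.002]
wrist_force: [-0.3, 0.2, -0.4]
finger_gap: 0.0258
grip_force: 59.0
```

```bash
python3 - <<'E'
from h import *
a=np.radians(84.8); y=np.array([np.cos(a),np.sin(a)]); c=np.array([.5476,-.3654])
A,B=c+.024*y,c-.024*y; print(A,B)
tool((*B,.11),-5.2); tool((*A,.11))
im=arm.get_image("side")[...,::-1]; cv2.imwrite("pics/s2.png",cv2.resize(im[100:300,200:500],None,fx=2,fy=2))
E
```

```text
[ 0.54977518 -0.34149877] [ 0.54542482 -0.38930123]
closing line at -5.3 deg, tcp [ 0.4847 -0.003   0.1135] tilt z [ 4.2e-03  1.0e-04 -1.0e+00]
shift [-0.3791  0.0959  0.0037]
rz (tool) -0.0009 j7 -0.525
closing line at -5.3 deg, tcp [ 0.4847 -0.003   0.1135] tilt z [ 4.2e-03  1.0e-04 -1.0e+00]
shift [-0.3311  0.0958  0.0037]
```

View pics/s2.png

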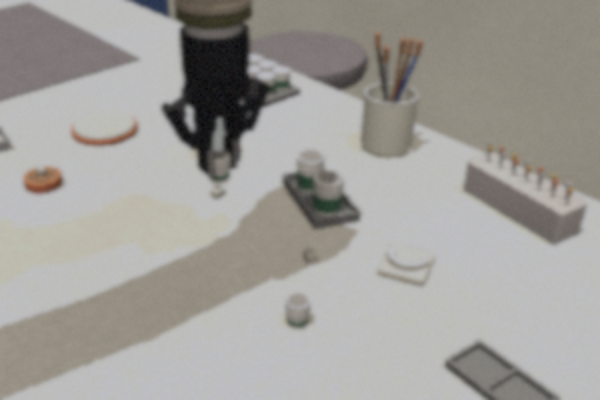

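Pot 1 is held upright at (218,185). Moving it to the far small bay.

To row units: -0.379 m / 0.5 = -0.758, -0.366 m / 0.5 = -0.732.

Emit:
step_hand(
  increments=[
    {"xyz": [-0.04, 0.01, 0]},
    {"xyz": [-0.1, 0.026, 0]},
    {"xyz": [-0.17, 0.044, 0]},
    {"xyz": [-0.244, 0.062, 0]},
    {"xyz": [-0.32, 0.082, 0]},
    {"xyz": [-0.396, 0.1, 0]},
    {"xyz": [-0.472, 0.12, 0]},
    {"xyz": [-0.548, 0.138, 0]},
    {"xyz": [-0.62, 0.156, 0]},
    {"xyz": [-0.686, 0.174, 0]},
    {"xyz": [-0.732, 0.186, 0]},
    {"xyz": [-0.758, 0.192, 0.004]},
  ],
)

```text
t: 15.93
position: [0.5439, -0.3928, 0.1073]
orientation: [-0.0, 0.74, 0.673, -0.001]
wrist_force: [-0.8, -0.3, -0.7]
finger_gap: 0.0255
grip_force: 59.0
```

Emit:
step_hand(
  increments=[
    {},
    {},
    {},
  ],
)

```text
t: 16.18
position: [0.5448, -0.3865, 0.1083]
orientation: [-0.001, 0.738, 0.675, 0.0]
wrist_force: [0.0, 0.0, -0.6]
finger_gap: 0.0255
grip_force: 59.0
```

```bash
python3 - <<'E'
from h import *
tool((.5455,-.3898,.021),-5.2)
E
```

```text
closing line at -5.1 deg, tcp [ 0.5448 -0.3865  0.1083] tilt z [-0.001   0.0018 -1.    ]
shift [-0.0034  0.0011  0.0873]
rz (tool) 0.0019 j7 0.132
```

To row units: 0.086 m / 0.5 = 0.172, -0.001 m / 0.5 = -0.002.

Emit:
step_hand(
  increments=[
    {"xyz": [-0.002, 0.002, 0.04]},
    {"xyz": [-0.002, 0.002, 0.09]},
    {"xyz": [-0.002, 0.002, 0.13]},
    {"xyz": [-0.002, 0.002, 0.154]},
    {"xyz": [-0.002, 0.002, 0.166]},
    {"xyz": [-0.002, 0.002, 0.172]},
    {"xyz": [-0.002, 0.002, 0.172]},
  ],
)

```text
t: 16.77
position: [0.546, -0.3893, 0.0231]
orientation: [-0.0, 0.738, 0.675, 0.0]
wrist_force: [1.5, 0.3, -0.5]
finger_gap: 0.0264
grip_force: 59.0
```

```bash
python3 - <<'E'
from h import *
tool((.5455,-.3898,.016),-5.2)
E
```

```text
closing line at -5.2 deg, tcp [ 0.546  -0.3893  0.0231] tilt z [-1.e-04  2.e-04 -1.e+00]
shift [-0.0005 -0.0005  0.0071]
rz (tool) 0.0007 j7 0.084
```

To row units: 0.0065 m / 0.5 = 0.013, 0.006 m / 0.5 = 0.012.

Emit:
step_hand(
  increments=[
    {"xyz": [0, 0, 0.004]},
    {"xyz": [0, 0, 0.008]},
    {"xyz": [0, 0, 0.01]},
    {"xyz": [0, 0, 0.012]},
    {"xyz": [0, 0, 0.013]},
    {"xyz": [0, 0, 0.013]},
  ],
)

```text
t: 17.27
position: [0.5456, -0.3901, 0.0166]
orientation: [0.0, 0.739, 0.674, -0.0]
wrist_force: [0.5, -0.7, -0.0]
finger_gap: 0.0256
grip_force: 59.0
```

Emit:
step_hand(
  increments=[
    {"xyz": [0, 0, 0.001]},
    {"xyz": [0, 0, 0.002]},
    {"xyz": [0, 0, 0.002]},
  ],
)

```text
t: 17.52
position: [0.5457, -0.3902, 0.0161]
orientation: [0.0, 0.739, 0.674, -0.0]
wrist_force: [-2.1, 0.7, 4.2]
finger_gap: 0.0259
grip_force: 59.5
```

Emit:
step_hand(
  increments=[
    {},
    {},
    {},
    {},
    {},
    {},
  ],
  finger_gap=0.05,
)

```text
t: 18.02
position: [0.5456, -0.39, 0.0154]
orientation: [-0.0, 0.739, 0.674, -0.0]
wrist_force: [-0.2, 0.6, -1.0]
finger_gap: 0.0504
grip_force: 0.0
```

Emit:
step_hand(
  increments=[
    {"xyz": [0, 0, -0.03]},
    {"xyz": [0, 0, -0.08]},
    {"xyz": [0, 0, -0.14]},
    {"xyz": [0, 0, -0.19]},
    {"xyz": [0, 0, -0.22]},
    {"xyz": [0, 0, -0.22]},
  ],
  finger_gap=0.085,
)

```text
t: 18.52
position: [0.5473, -0.391, 0.1294]
orientation: [0.003, 0.739, 0.674, 0.001]
wrist_force: [0.8, 0.2, -0.6]
finger_gap: 0.0849
grip_force: 0.0
```

```bash
python3 - <<'E'
from h import *
tool((.4586,-.1682,.126),-5.2)
E
```

```text
closing line at -5.2 deg, tcp [ 0.5473 -0.391   0.1294] tilt z [ 0.0046 -0.003  -1.    ]
shift [ 0.2138 -0.1086  0.0023]
rz (tool) -0.0005 j7 0.143
```

To row units: 0.213 m / 0.5 = 0.426, 0.203 m / 0.5 = 0.406.

Emit:
step_hand(
  increments=[
    {"xyz": [0.04, -0.02, 0]},
    {"xyz": [0.104, -0.052, 0]},
    {"xyz": [0.172, -0.086, 0]},
    {"xyz": [0.24, -0.12, 0]},
    {"xyz": [0.306, -0.154, 0]},
    {"xyz": [0.364, -0.184, 0]},
    {"xyz": [0.406, -0.206, 0]},
    {"xyz": [0.426, -0.216, 0.002]},
    {"xyz": [0.426, -0.216, 0.002]},
    {"xyz": [0.426, -0.216, 0.002]},
    {"xyz": [0.426, -0.216, 0.002]},
  ],
)

```text
t: 19.43
position: [0.4581, -0.1693, 0.1244]
orientation: [0.0, 0.739, 0.674, -0.0]
wrist_force: [0.2, 0.9, 0.2]
finger_gap: 0.0852
grip_force: 0.0
```

```bash
python3 - <<'E'
from h import *
c=arm.get_calibration("wrist"); im=arm.get_image("wrist")[...,::-1].copy()
cv2.circle(im,tuple(int(round(x)) for x in proj("wrist",(.4586,-.1682,.032),c)),4,(0,0,255),1); cv2.imwrite("pics/w4.png",im)
tool((.4586,-.1682,.011),-5.2)
E
```

```text
closing line at -5.3 deg, tcp [ 0.4581 -0.1694  0.1243] tilt z [ 3.e-04 -4.e-04 -1.e+00]
shift [0.0013 0.0003 0.1133]
rz (tool) -0.0019 j7 -0.21
```

View pics/w4.png

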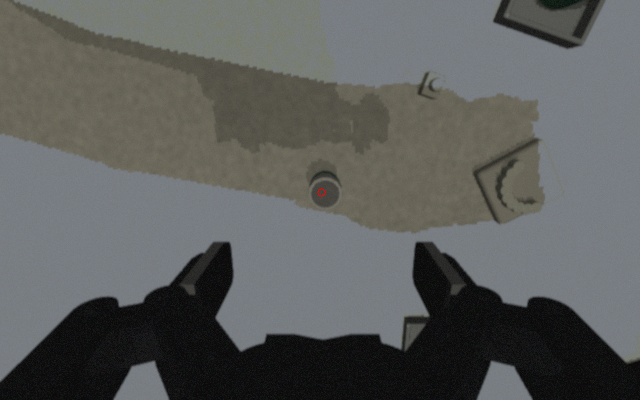

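Pot 2 is at (325,191), midway between the fingers, with nothing close by.

To row units: 0.113 m / 0.5 = 0.226, 0.11 m / 0.5 = 0.22.

Emit:
step_hand(
  increments=[
    {"xyz": [0.002, 0.002, 0.06]},
    {"xyz": [0.002, 0.002, 0.12]},
    {"xyz": [0.002, 0.002, 0.17]},
    {"xyz": [0.002, 0.002, 0.204]},
    {"xyz": [0.002, 0.002, 0.22]},
    {"xyz": [0.002, 0.002, 0.226]},
    {"xyz": [0.002, 0.002, 0.226]},
  ],
)

```text
t: 20.07
position: [0.4586, -0.1677, 0.0111]
orientation: [-0.0, 0.739, 0.674, -0.0]
wrist_force: [0.6, -0.5, 0.1]
finger_gap: 0.0852
grip_force: 0.0
```

Emit:
step_hand(
  increments=[
    {},
    {},
    {},
    {},
    {},
    {},
    {},
    {},
  ],
  finger_gap=0.018,
)

```text
t: 20.73
position: [0.4588, -0.1674, 0.0124]
orientation: [0.001, 0.739, 0.674, 0.0]
wrist_force: [0.7, -0.0, 10.6]
finger_gap: 0.0261
grip_force: 58.3
```

Emit:
step_hand(
  increments=[
    {"xyz": [0, 0, -0.03]},
    {"xyz": [0, 0, -0.08]},
    {"xyz": [0, 0, -0.14]},
    {"xyz": [0, 0, -0.18]},
    {"xyz": [0, 0, -0.2]},
    {"xyz": [0, 0, -0.2]},
    {"xyz": [0, 0, -0.2]},
  ],
)

```text
t: 21.32
position: [0.4587, -0.1675, 0.112]
orientation: [0.001, 0.739, 0.674, 0.0]
wrist_force: [0.6, -0.6, -0.8]
finger_gap: 0.0261
grip_force: 59.0
```

```bash
python3 - <<'E'
from h import *
tool((.5498,-.3418,.11),-5.2)
E
```

```text
closing line at -5.2 deg, tcp [ 0.4587 -0.1675  0.112 ] tilt z [ 1.4e-03 -6.0e-04 -1.0e+00]
shift [-0.1652  0.1067  0.0022]
rz (tool) -0.0008 j7 -0.245
```

To row units: -0.165 m / 0.5 = -0.33, -0.153 m / 0.5 = -0.306.

Emit:
step_hand(
  increments=[
    {"xyz": [-0.032, 0.02, 0]},
    {"xyz": [-0.088, 0.056, 0]},
    {"xyz": [-0.15, 0.096, 0]},
    {"xyz": [-0.21, 0.136, 0]},
    {"xyz": [-0.264, 0.17, 0]},
    {"xyz": [-0.306, 0.198, 0]},
    {"xyz": [-0.33, 0.213, 0.004]},
    {"xyz": [-0.33, 0.213, 0.004]},
    {"xyz": [-0.33, 0.213, 0.004]},
    {"xyz": [-0.33, 0.213, 0.004]},
  ],
)

```text
t: 22.15
position: [0.5488, -0.3396, 0.1084]
orientation: [-0.001, 0.738, 0.675, -0.0]
wrist_force: [-0.9, 0.5, 0.2]
finger_gap: 0.0257
grip_force: 59.0
```

Emit:
step_hand(
  increments=[
    {"xyz": [0, 0, 0.04]},
    {"xyz": [0, 0, 0.09]},
    {"xyz": [0, 0, 0.13]},
    {"xyz": [0, 0, 0.154]},
    {"xyz": [0, 0, 0.166]},
    {"xyz": [0, 0, 0.172]},
    {"xyz": [0, 0, 0.172]},
  ],
)

```text
t: 22.73
position: [0.5497, -0.3406, 0.0236]
orientation: [-0.0, 0.738, 0.674, -0.0]
wrist_force: [-0.6, 0.2, -0.1]
finger_gap: 0.0256
grip_force: 59.0
```

```bash
python3 - <<'E'
from h import *
tool((.5498,-.3418,.016),-5.2)
E
```

```text
closing line at -5.2 deg, tcp [ 0.5497 -0.3406  0.0236] tilt z [-3.e-04  2.e-04 -1.e+00]
shift [-0.0011  0.0002  0.0076]
rz (tool) 0.0004 j7 -0.018
```

To row units: 0.007 m / 0.5 = 0.014, 0.006 m / 0.5 = 0.012.

Emit:
step_hand(
  increments=[
    {"xyz": [0, 0, 0.004]},
    {"xyz": [0, 0, 0.008]},
    {"xyz": [0, 0, 0.01]},
    {"xyz": [0, 0, 0.012]},
    {"xyz": [0, 0, 0.014]},
    {"xyz": [0, 0, 0.014]},
  ],
)

```text
t: 23.23
position: [0.5497, -0.3413, 0.0166]
orientation: [0.0, 0.739, 0.674, 0.0]
wrist_force: [0.2, -0.4, 0.8]
finger_gap: 0.0257
grip_force: 59.0
```

Emit:
step_hand(
  increments=[
    {"xyz": [0, 0, 0.001]},
    {"xyz": [0, 0, 0.002]},
    {"xyz": [0, 0, 0.002]},
  ],
)

```text
t: 23.48
position: [0.5497, -0.3413, 0.0165]
orientation: [0.0, 0.739, 0.674, -0.0]
wrist_force: [-2.1, 2.2, 9.8]
finger_gap: 0.0261
grip_force: 59.9
```

Emit:
step_hand(
  increments=[
    {},
    {},
    {},
    {},
    {},
    {},
  ],
  finger_gap=0.05,
)

```text
t: 23.98
position: [0.5496, -0.3412, 0.0154]
orientation: [-0.0, 0.739, 0.674, -0.0]
wrist_force: [1.2, 0.1, -0.9]
finger_gap: 0.0499
grip_force: 0.0
```

Emit:
step_hand(
  increments=[
    {"xyz": [0, 0, -0.03]},
    {"xyz": [0, 0, -0.08]},
    {"xyz": [0, 0, -0.14]},
    {"xyz": [0, 0, -0.2]},
    {"xyz": [0, 0, -0.25]},
    {"xyz": [0, 0, -0.26]},
    {"xyz": [0, 0, -0.26]},
  ],
  finger_gap=0.085,
)

```text
t: 24.57
position: [0.5505, -0.3417, 0.1476]
orientation: [0.002, 0.739, 0.674, 0.001]
wrist_force: [-0.3, 0.8, -0.7]
finger_gap: 0.0853
grip_force: 0.0
```

```bash
python3 - <<'E'
from h import *
tool((.3818,.2891,.15),-5.2)
E
```

```text
closing line at -5.2 deg, tcp [ 0.5505 -0.3417  0.1476] tilt z [ 0.0031 -0.0019 -1.    ]
shift [ 0.6128 -0.2255 -0.0041]
rz (tool) -0.0006 j7 0.062
```

To row units: 0.39 m / 0.5 = 0.78, 0.365 m / 0.5 = 0.73.

Emit:
step_hand(
  increments=[
    {"xyz": [0.04, -0.014, 0]},
    {"xyz": [0.1, -0.036, 0]},
    {"xyz": [0.17, -0.062, 0]},
    {"xyz": [0.24, -0.088, 0]},
    {"xyz": [0.31, -0.114, 0]},
    {"xyz": [0.38, -0.14, 0]},
    {"xyz": [0.45, -0.166, 0]},
    {"xyz": [0.52, -0.192, 0]},
    {"xyz": [0.59, -0.218, 0]},
    {"xyz": [0.66, -0.244, 0]},
    {"xyz": [0.73, -0.27, 0]},
    {"xyz": [0.78, -0.288, 0]},
  ],
)

```text
t: 25.57
position: [0.4398, 0.063, 0.1445]
orientation: [-0.001, 0.738, 0.675, -0.001]
wrist_force: [0.9, 0.2, 0.3]
finger_gap: 0.0851
grip_force: 0.0
```

Emit:
step_hand(
  increments=[
    {"xyz": [0.05, -0.018, 0]},
    {"xyz": [0.11, -0.04, 0]},
    {"xyz": [0.18, -0.066, 0]},
    {"xyz": [0.25, -0.092, 0]},
    {"xyz": [0.32, -0.118, 0]},
    {"xyz": [0.38, -0.14, 0]},
    {"xyz": [0.42, -0.154, 0]},
    {"xyz": [0.444, -0.162, 0]},
    {"xyz": [0.444, -0.162, 0]},
    {"xyz": [0.444, -0.162, 0]},
    {"xyz": [0.444, -0.162, 0]},
  ],
)

```text
t: 26.48
position: [0.3813, 0.2868, 0.145]
orientation: [0.0, 0.739, 0.674, -0.001]
wrist_force: [0.3, -0.6, -0.2]
finger_gap: 0.085
grip_force: 0.0
```

```bash
python3 - <<'E'
from h import *
c=arm.get_calibration("wrist"); im=arm.get_image("wrist")[...,::-1].copy(); t=arm.get_image("top")[...,::-1]; cv2.imwrite("pics/top1.png",t)
for p in[(.3818,.2891,.016),(.538,.3804,.014)]: cv2.circle(im,tuple(int(round(x)) for x in proj("wrist",p,c)),4,(255,0,0),1)
cv2.imwrite("pics/w5.png",np.vstack([im[:300],t[80:280]]))
tool((.3818,.2891,.002),-5.2)
# fixed-camera check: disc centre from the side picture
s=cv2.imread("pics/side0.png").astype(int); m=((s[...,2]>s[...,1]+35)).astype(np.uint8); m[:, :200]=0; m[:,245:]=0; m[:175]=0; m[205:]=0
M=cv2.moments(m,True); print("side disc",np.round(ray("side",(M["m10"]/M["m00"],M["m01"]/M["m00"]),.010),4))
E
```

```text
closing line at -5.4 deg, tcp [0.3816 0.2868 0.1453] tilt z [-4.0e-04 -1.2e-03 -1.0e+00]
shift [0.0025 0.     0.1433]
rz (tool) -0.0026 j7 -1.163
side disc [0.3772 0.2775 0.01  ]
```

View pics/w5.png

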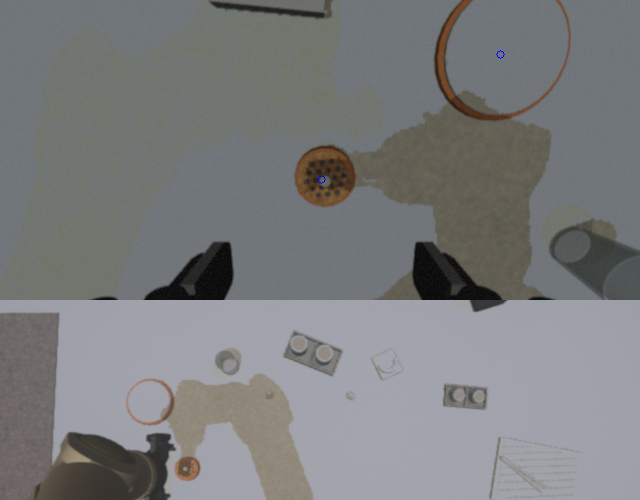

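All four containers stand in their bays. The disc is at (325,176) between the fingers, about 2 mm beyond the marker once the wrist bias is allowed for, so I'll nudge the grasp and re-fit the stone from its white inner circle.

Units first: shifts go in shares of 0.5 m and turns go in shares of 360 degrees. So 0.143 m / 0.5 = 0.286, 0.003 m / 0.5 = 0.006.

Emit:
step_hand(
  increments=[
    {"xyz": [0.004, 0, 0.06]},
    {"xyz": [0.006, 0, 0.12]},
    {"xyz": [0.008, 0, 0.18]},
    {"xyz": [0.008, 0, 0.23]},
    {"xyz": [0.008, 0, 0.264]},
    {"xyz": [0.008, 0, 0.28]},
    {"xyz": [0.008, 0, 0.286]},
    {"xyz": [0.008, 0, 0.286]},
  ],
)

```text
t: 27.25
position: [0.3817, 0.2921, 0.0024]
orientation: [0.0, 0.739, 0.674, -0.0]
wrist_force: [-0.6, -0.5, 0.6]
finger_gap: 0.0853
grip_force: 0.0
```

Emit:
step_hand(
  increments=[
    {},
    {},
    {},
    {},
    {},
    {},
    {},
  ],
  finger_gap=0.046,
)

```text
t: 27.83
position: [0.3821, 0.2929, 0.0042]
orientation: [0.0, 0.739, 0.674, 0.001]
wrist_force: [-1.0, -1.8, 15.2]
finger_gap: 0.0531
grip_force: 60.0
```

Emit:
step_hand(
  increments=[
    {"xyz": [0, 0, -0.02]},
    {"xyz": [0, 0, -0.06]},
    {"xyz": [0, 0, -0.11]},
    {"xyz": [0, 0, -0.15]},
    {"xyz": [0, 0, -0.17]},
    {"xyz": [0, 0, -0.17]},
    {"xyz": [0, 0, -0.17]},
  ],
)

```text
t: 28.42
position: [0.3821, 0.2927, 0.0885]
orientation: [0.0, 0.739, 0.674, 0.001]
wrist_force: [0.0, 0.2, -1.0]
finger_gap: 0.0531
grip_force: 63.1
```

```bash
python3 - <<'E'
from h import *
for cam,(u,v),w in [("top",(150,182),34),("side",(252,161),30)]:
    im=cv2.imread(f"pics/{cam}0.png")[v-w:v+w,u-w:u+w].astype(int); im=cv2.resize(im.astype(np.uint8),None,fx=4,fy=4,interpolation=cv2.INTER_CUBIC).astype(int)
    m=(im[...,2]>im[...,0]+25).astype(np.uint8)
    cs,h=cv2.findContours(m,cv2.RETR_CCOMP,cv2.CHAIN_APPROX_NONE)
    for i,c in enumerate(cs):
        if cv2.contourArea(c)>2000:
            e=cv2.fitEllipse(c); p=(np.array(e[0])+.5)/4-.5+[u-w,v-w]; print(cam,"hole" if h[0][i][3]>=0 else "outer",np.round(p,1),np.round(np.array(e[1])/4,1),np.round(ray(cam,p,.014),4))
s=arm.get_image("side")[...,::-1]; cv2.imwrite("pics/s3.png",cv2.resize(s[100:300,160:460],None,fx=2,fy=2))
tool((.538,.3804,.1),-5.2)
E
```

```text
top outer [149.5 181.5] [45.5 47.3] [0.5378 0.3798 0.014 ]
top hole [148.7 181.2] [41.8 43.4] [0.5385 0.3816 0.014 ]
closing line at -5.2 deg, tcp [0.3817 0.2925 0.0877] tilt z [ 7.e-04  5.e-04 -1.e+00]
shift [ 0.1018  0.1476 -0.0121]
rz (tool) -0.0007 j7 -1.261
```

View pics/s3.png

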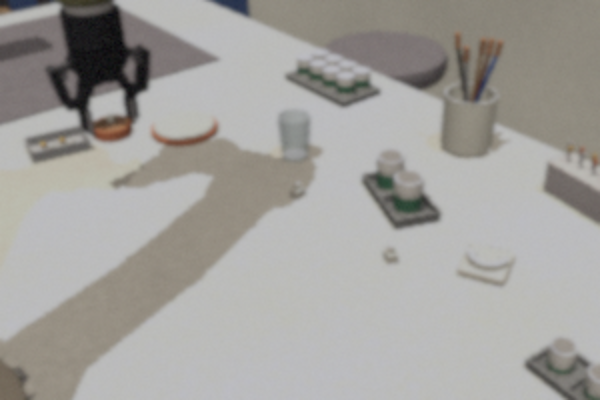

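The disc is held level at (110,128), and the stone centre is about (0.538, 0.381).

To row units: 0.148 m / 0.5 = 0.296, 0.104 m / 0.5 = 0.208.

Emit:
step_hand(
  increments=[
    {"xyz": [0.02, 0.03, 0]},
    {"xyz": [0.056, 0.08, 0]},
    {"xyz": [0.096, 0.136, 0]},
    {"xyz": [0.134, 0.19, 0]},
    {"xyz": [0.166, 0.236, 0]},
    {"xyz": [0.192, 0.272, 0]},
    {"xyz": [0.208, 0.296, 0]},
    {"xyz": [0.208, 0.296, 0]},
    {"xyz": [0.208, 0.296, 0]},
    {"xyz": [0.208, 0.296, 0]},
  ],
)

```text
t: 29.3
position: [0.5369, 0.382, 0.0863]
orientation: [-0.0, 0.738, 0.674, -0.001]
wrist_force: [0.2, 0.5, 0.6]
finger_gap: 0.0532
grip_force: 63.1
```

Emit:
step_hand(
  increments=[
    {"xyz": [0, 0, 0.03]},
    {"xyz": [0, 0, 0.07]},
    {"xyz": [0, 0, 0.1]},
    {"xyz": [0, 0, 0.12]},
    {"xyz": [0, 0, 0.128]},
    {"xyz": [0, 0, 0.132]},
    {"xyz": [0, 0, 0.132]},
    {"xyz": [0, 0, 0.132]},
  ],
)

```text
t: 29.97
position: [0.5385, 0.3831, 0.0223]
orientation: [0.0, 0.738, 0.674, 0.0]
wrist_force: [0.4, -0.0, -1.2]
finger_gap: 0.0531
grip_force: 63.1
```

```bash
python3 - <<'E'
from h import *
tool((.5382,.3825,.0165),-5.2)
E
```

```text
closing line at -5.2 deg, tcp [0.5385 0.3831 0.0223] tilt z [ 6.e-04  5.e-04 -1.e+00]
shift [-0.0006 -0.0003  0.0058]
rz (tool) -0.0001 j7 -1.15
```

To row units: 0.0045 m / 0.5 = 0.009, 0.004 m / 0.5 = 0.008.

Emit:
step_hand(
  increments=[
    {"xyz": [0, 0, 0.002]},
    {"xyz": [0, 0, 0.004]},
    {"xyz": [0, 0, 0.006]},
    {"xyz": [0, 0, 0.008]},
    {"xyz": [0, 0, 0.009]},
    {"xyz": [0, 0, 0.009]},
  ],
)

```text
t: 30.47
position: [0.5386, 0.3829, 0.0184]
orientation: [0.0, 0.739, 0.674, 0.0]
wrist_force: [-3.1, -2.5, 11.3]
finger_gap: 0.0533
grip_force: 64.5
```

Emit:
step_hand(
  increments=[
    {"xyz": [0, 0, 0.001]},
    {"xyz": [0, 0, 0.002]},
    {"xyz": [0, 0, 0.002]},
  ],
)

```text
t: 30.72
position: [0.5386, 0.3829, 0.0183]
orientation: [0.0, 0.739, 0.674, 0.001]
wrist_force: [-3.1, -4.1, 21.0]
finger_gap: 0.0534
grip_force: 65.5
```

To row units: -0.001 m / 0.5 = -0.002.

Emit:
step_hand(
  increments=[
    {"xyz": [0, 0, -0.002]},
    {"xyz": [0, 0, -0.002]},
    {"xyz": [0, 0, -0.002]},
    {"xyz": [0, 0, -0.002]},
    {"xyz": [0, 0, -0.002]},
    {"xyz": [0, 0, -0.002]},
  ],
  finger_gap=0.085,
)

```text
t: 31.22
position: [0.5383, 0.3828, 0.0168]
orientation: [-0.0, 0.739, 0.674, -0.0]
wrist_force: [0.2, 0.4, -0.8]
finger_gap: 0.0849
grip_force: 0.0
```

Emit:
step_hand(
  increments=[
    {"xyz": [0, 0, -0.02]},
    {"xyz": [0, 0, -0.06]},
    {"xyz": [0, 0, -0.12]},
    {"xyz": [0, 0, -0.19]},
    {"xyz": [0, 0, -0.26]},
    {"xyz": [0, 0, -0.3]},
    {"xyz": [0, 0, -0.3]},
  ],
)

```text
t: 31.8
position: [0.5401, 0.3845, 0.1729]
orientation: [0.0, 0.739, 0.674, 0.004]
wrist_force: [0.0, 1.1, 0.9]
finger_gap: 0.0848
grip_force: 0.0
```

Emit:
step_hand(
  increments=[
    {"xyz": [-0.04, 0, 0]},
    {"xyz": [-0.1, 0, 0]},
    {"xyz": [-0.17, 0, 0]},
    {"xyz": [-0.24, 0, 0]},
    {"xyz": [-0.31, 0, 0]},
    {"xyz": [-0.38, 0, 0]},
    {"xyz": [-0.44, 0, 0]},
    {"xyz": [-0.48, 0, 0]},
    {"xyz": [-0.5, 0, 0]},
    {"xyz": [-0.5, 0, 0]},
    {"xyz": [-0.5, 0, 0]},
  ],
)

```text
t: 32.72
position: [0.5159, 0.1346, 0.1673]
orientation: [-0.0, 0.739, 0.674, 0.0]
wrist_force: [0.2, 0.4, 0.7]
finger_gap: 0.0852
grip_force: 0.0
```

```bash
python3 - <<'E'
from h import *
t=arm.get_image("top")[...,::-1]; cv2.imwrite("pics/t2.png",cv2.resize(t[80:280,80:500],(798,380)))
s=arm.get_image("side")[...,::-1]; cv2.imwrite("pics/s4.png",s)
w=t[150:215,118:185].astype(int); m=((w[...,2]>w[...,0]+40)).astype(np.uint8)
n,l,st,ce=cv2.connectedComponentsWithStats(m)
for i in range(1,n):
    if st[i,4]>30: print(st[i],np.round(ray("top",ce[i]+[118,150],.026),4))
E
```

```text
[18  9 20  6 32] [0.5862 0.384  0.026 ]
[46 14 11 11 55] [0.564  0.3308 0.026 ]
[ 17  20  25  24 424] [0.5361 0.3807 0.026 ]
[ 10  35  45  20 121] [0.4993 0.3645 0.026 ]
```

View pics/t2.png

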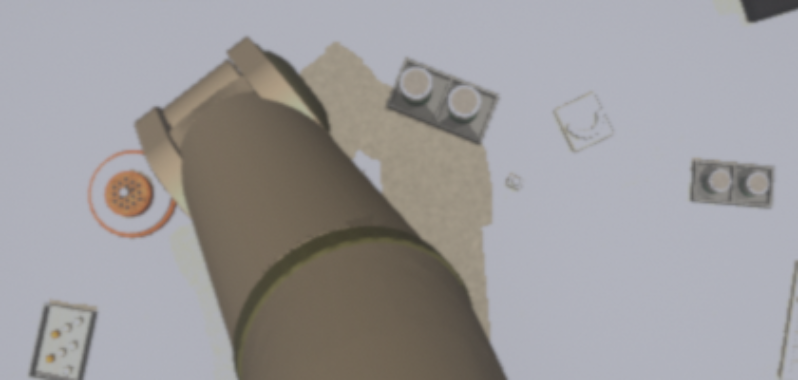

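View pics/s4.png

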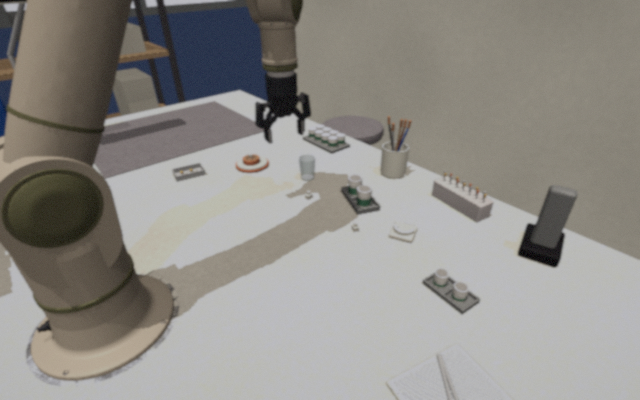

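The pictures show the disc at (128,193), on the middle of the stone to within 3 mm. Both jars and both pots stand upright in their bays, the beaker is at (307,168) and the arch at (404,230), both undisturbed, and the gripper is clear.

```bash
python3 -c "
from rig import arm
print(arm.finish_job())"
```

```text
the job is handed in; nothing more can be done
None
```

The job is handed in, with no verdict shown: both jars and both pots stand upright in their bays, the firing tray lies within about 3 mm of the stone's centre, and the beaker and dental model were left standing where they were.

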